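Sift the wooden balls out of the marbles

TASK

Glass marbles have got mixed with the three wooden balls in the paint tray: with the slotted scoop, lift the wooden balls out so that the marbles fall back through the slots into the tray, and tip the balls into the blue dish from close above it. Feel for the tray's floor and end without jamming the scoop hard against the tray, never take or push balls with the fingers, and leave the dish and the other things where they stand. When all three balls lie in the dish and all the marbles are in the tray, stand the scoop upright on its cardboard pad and let go.

Things in the scene. Friction and masses are not known exactly. Their poses are not given: they have to be found in the camera images.
- tray: grey paint tray, fixed on a stack of cardboard of varying height. Origin on its underside, 12 to 30 mm above the table; x along its length (roughly away from the robot), z up. Inner floor 5 mm above the origin, flat from x = -105 to +135 mm, inner width 128 mm. Upright walls 4 mm thick at the sides and the +x end, tops 62 mm above the origin; ramp at the -x end
- tray_floor (a point): point on the tray's inner floor, straight above the tray's origin. From x = -105 mm a ramp as wide as the floor rises outwards at 40 degrees to x = -158 mm, 50 mm above the underside, where a low upright rim tops it (to 62 mm). At the start balls and marbles lie within x = -107 to +6 mm; the rest of the floor is free
- scoop_handle (a point): middle of the black grip of a red slotted scoop (about 180 g), 138 mm above its underside. z up along the handle, mouth towards -x. Upright handle, a flat bar 14 mm thick (x) by 34 mm wide (y); black grip from 100 to 175 mm above the underside. From this point the bar tips lie at x = -120 mm, the rear face at +5.5 mm. Stands on its pad, mouth roughly to the robot
- scoop_basket (a point): middle of the scoop's basket, 24 mm above its underside, 55 mm from the handle's axis towards the mouth. Floor: four round bars 5 mm thick along x, 29 mm clear between them, free at the tips: marbles pass, wooden balls do not. Outer width 108 mm; side walls 38 mm high, 19 mm high in the front half; back plate 44 mm high under the handle
- dish_in (a point): blue round ceramic dish, loose, 0.5 kg: centre of its flat inner floor, 6 mm above its underside. Rim 180 mm outer diameter, 48 mm above the underside (standing on the table), wall 5 mm; flat inner floor about 122 mm diameter
- pad: flat piece of cardboard fixed to the table, 190 (x) by 170 (y) by 4 mm, origin at the centre of its underside, x roughly away from the robot; the scoop's place. Pad and dish stand one to the left and one to the right of the tray, either way round
- ball0_center (a point): centre of a wooden ball, 44 mm diameter, about 30 g, lying in the tray (rolls freely)
- ball1_center (a point): centre of a wooden ball, 44 mm diameter, about 30 g, lying in the tray (rolls freely)
- ball2_center (a point): centre of a wooden ball, 44 mm diameter, about 30 g, lying in the tray (rolls freely)
- marble0_center (a point): centre of a blue or green glass marble, 22 mm diameter, 14 g, lying in the tray (rolls freely)
- marble1_center (a point): centre of a blue or green glass marble, 22 mm diameter, 14 g, lying in the tray (rolls freely)
- marble2_center (a point): centre of a blue or green glass marble, 22 mm diameter, 14 g, lying in the tray (rolls freely)
- marble3_center (a point): centre of a blue or green glass marble, 22 mm diameter, 14 g, lying in the tray (rolls freely)
- paint_jar: white paint jar with yellow cap and label, 52 mm diameter, 60 mm high, loose bystander on the table, origin at the centre of its underside
- glue_bottle: white glue bottle with orange cap, 52 mm diameter, 130 mm high, loose bystander on the table, origin at the centre of its underside
- red_jar: white paint jar with red cap and label, 60 mm diameter, 70 mm high, loose bystander on the table, origin at the centre of its underside
- yogurt_cup: clear empty plastic cup, 90 mm rim diameter, 85 mm high, loose bystander on the table, origin at the centre of its underside
- sanding_block: cork sanding block, 100 x 60 x 30 mm, loose bystander on the table, origin at the centre of its underside
Not all that is in view belongs to the job. Leave any purple look-alike of the part that bears ball2_center alone.

How it is judged (in metres and radians):
On the way:
1. at least one wooden ball is carried in the scoop, lifted clear of the tray (((x of ball0_center in the frame of scoop_basket between -0.075 and 0.06 m and y of ball0_center in the frame of scoop_basket between -0.055 and 0.055 m and z of ball0_center in the frame of scoop_basket between -0.015 and 0.06 m and z of ball0_center in the frame of tray above 0.09 m) or (x of ball1_center in the frame of scoop_basket between -0.075 and 0.06 m and y of ball1_center in the frame of scoop_basket between -0.055 and 0.055 m and z of ball1_center in the frame of scoop_basket between -0.015 and 0.06 m and z of ball1_center in the frame of tray above 0.09 m) or (x of ball2_center in the frame of scoop_basket between -0.075 and 0.06 m and y of ball2_center in the frame of scoop_basket between -0.055 and 0.055 m and z of ball2_center in the frame of scoop_basket between -0.015 and 0.06 m and z of ball2_center in the frame of tray above 0.09 m))), for 0.2 s.
At the end, for the whole second after the job is handed in: the three wooden balls lie at rest in the dish (within 78 mm of its axis, no more than 45 mm above its floor), the four marbles are in the tray, the dish moved under 50 mm, the scoop stands upright (0.1 rad) and flat on its pad, its middle within 60 mm along and 50 mm across of the pad's centre (horizontal distance between each of ball0_center, ball1_center, ball2_center and dish_in below 0.078 m and z of ball0_center in the frame of dish_in between 0.01 and 0.045 m and z of ball1_center in the frame of dish_in between 0.01 and 0.045 m and z of ball2_center in the frame of dish_in between 0.01 and 0.045 m and x of marble0_center in the frame of tray between -0.165 and 0.14 m and y of marble0_center in the frame of tray between -0.066 and 0.066 m and z of marble0_center in the frame of tray between 0 and 0.072 m and x of marble1_center in the frame of tray between -0.165 and 0.14 m and y of marble1_center in the frame of tray between -0.066 and 0.066 m and z of marble1_center in the frame of tray between 0 and 0.072 m and x of marble2_center in the frame of tray between -0.165 and 0.14 m and y of marble2_center in the frame of tray between -0.066 and 0.066 m and z of marble2_center in the frame of tray between 0 and 0.072 m and x of marble3_center in the frame of tray between -0.165 and 0.14 m and y of marble3_center in the frame of tray between -0.066 and 0.066 m and z of marble3_center in the frame of tray between 0 and 0.072 m and linear speed of each of ball0, ball1, ball2, scoop, dish below 0.05 m/s and x of scoop_basket in the frame of pad between -0.06 and 0.06 m and y of scoop_basket in the frame of pad between -0.05 and 0.05 m and z of scoop_basket in the frame of pad below 0.036 m and angle between scoop_handle's own z axis and vertical below 0.1 rad and distance of dish_in from where it was at the start of the episode below 0.05 m); the robot touches nothing.
It fails at once if the fingers touch a ball or marble (contact force between the fingers and ball0 above 0.5 N or contact force between the fingers and ball1 above 0.5 N or contact force between the fingers and ball2 above 0.5 N or contact force between the fingers and marble0 above 0.5 N or contact force between the fingers and marble1 above 0.5 N or contact force between the fingers and marble2 above 0.5 N or contact force between the fingers and marble3 above 0.5 N).
It fails at once if the scoop is jammed against the tray with more than 60 N (contact force between scoop and tray above 60 N).
It fails at once if a wooden ball falls fast (over 2 m/s, a drop of some 200 mm) (linear speed of any of ball0, ball1, ball2 above 2 m/s).
It fails at once if a bystander is shifted by more than 40 mm (distance of any of paint_jar, glue_bottle, red_jar, yogurt_cup, sanding_block from where it was at the start of the episode above 0.04 m).
It also fails if it takes over 72 s, if anything falls off the work surface, if the arm or the gripper's body presses on something with over 40 N, if the wrist force passes 120 N, or if a joint passes its speed limit or range.

ROBOT

A 7-joint arm with a two-finger parallel gripper is mounted at the origin on the work surface. World frame = base frame: x ahead of the robot, y to its left, z up, the work surface at z = 0. Lengths are in mm, angles in rad, forces in N, time in s.
With the tool pointing down it reaches from about 425 to 875 mm from the base axis. Payload 9.9 kg.
Tool frame: the origin (TCP) lies midway between the tips of the shut fingers; the grasp point (between the pads) lies 19 mm behind it; z points along the fingers, y is the line along which they close (so a half turn about z gives the same grasp; the last joint's range is limited). The gripper opens to 85 mm and grips with 20 to 120 N. Pads are 22 mm wide; open, the fingers measure 114 mm over their backs; the gripper's body (76 mm by 85 mm) begins 54 mm behind the grasp point. The pads swing forward as they close: fully open they stand 13 mm farther back than shut.
Start: joints at [1.037, 0.576, 0.025, 1.437, -0.015, 1.129, -0.057], TCP at [293.485, -607.862, 231.289] pointing down, gripper open.
Joint ranges: [-2.76, 2.76], [-0.34, 2.15], [-1.52, 1.57], [0.19, 2.46], [-1.09, 4.23], [0.17, 1.99], [-2.82, 2.82]. Speed limits (rad/s): [2.22, 2.22, 3.01, 3.01, 3.14, 3.14, 3.14].

INTERFACE

Orientations are given as a unit quaternion [x, y, z, w].
In Python, from bench import read_state, camera, camera_info, job_done gives the robot as it stands.
- The arm moves only by the tool jog_arm, never from a script. Its argument "moves" is text: rows parted by semicolons, each of 7 numbers parted by spaces: the turn, a rotation vector about the tool's x, y, z in degrees, then the shift along the tool's x, y, z in m, then the opening, from -1 (shut) to 1 (fully open), so that 0 is half open. A call has 1 to 8 rows; each row is the pose to reach, as a shift and turn from the pose commanded when the call began, along the tool's axes at that moment; what a row does not reach only later rows make up. A row lasts 1/8 s, in which the tool goes at most 62.5 mm and 10.7 degrees, less where a joint would pass 70% of its speed; a pose out of reach is approached as far as the arm can. A call with a gripper value outside its range is refused whole. The fingers move at their own pace and stop on an object; the grip force is fixed at half the most. Time passes only in rows, so rows that repeat a pose let the fingers close. It gives the time, the measured TCP pose, the force, the opening and the grip force at its end, in the units of the state.
- read_state(): the state, without advancing time (a new reading comes with each control period).
- camera(name): name is "scene" or "top" or "wrist"; returns the picture (420x560x3 uint8, red, green, blue); there is no depth.
- camera_info(name): a dict with "camera_matrix" (3x3 intrinsics, pixels), "T" (4x4, takes a point from camera to world coordinates); the wrist camera has in their place "T_tool_cam" (4x4, takes a point from camera to tool coordinates, whose origin is the TCP and whose axes are the flange's). Camera axes: x right, y down, z forward; pixel columns grow to the right and rows downward; lengths in mm; the calibration is good to about 2 mm. A picture is of the moment at which its call begins: read the wrist's pose just before it. camera_info takes no time and is no camera call.
- job_done(): hands the job in; it is judged then, once.
The state is a dict: "time": time; "joint_pos": joint angles; "qvel": joint speeds; "joint_efforts": joint torques, N m; "position": TCP position; "tool_rot": TCP orientation; "ft_force": force on the tool from outside, world axes, zero at the start; "moment": the same for the moment, N m; "grip_width": finger opening in mm; "finger_force": force on a finger pad.
Only numpy, scipy, OpenCV 4.12 (cv2) and the standard library are available. Lean on these libraries where they do the work, as an engineer would, in place of code of your own. Each camera call takes 0.05 s, during which the arm holds its last target. There are 200 camera calls.

## Working session

There is one attempt and no reset: what is moved stays moved. The work goes in short steps, Python scripts to look and compute and a tool call to move; the robot and the scene stay as the last step left them, time stands still between calls to the robot, and variables do not carry over. Pictures are saved under pics/ and viewed, at most 10 in all, crops included, and the job is handed in when it is done.

Besides the shell and the picture viewer there is one more tool, called after ">>>" by a JSON object that holds its "fn" and its "kwargs", one argument or row to a line. jog_arm: Moves the arm, as the interface text tells. Its arguments: {"type":"object","properties":{"moves":{"type":"string"}},"required":["moves"]}

```bash
ls; mkdir -p pics; python3 - <<'E'
from bench import *
import cv2,numpy as np
s=read_state();print(s)
for n in ["scene","top"]:
    im=camera(n);cv2.imwrite(f"pics/{n}0.png",im[:,:,::-1]);print(n,camera_info(n))
print(camera_info("wrist"))
E
```

```text
pics
{'time': 0.0, 'joint_pos': array([ 1.0372081 ,  0.57649856,  0.02481818,  1.43788522, -0.01499396,
        1.12903514, -0.05648598]), 'qvel': array([ 0.00028579,  0.00099196,  0.00039454,  0.00147972, -0.00046635,
       -0.00117088, -0.00016478]), 'joint_efforts': array([-1.59853338e-03, -7.65767384e+01,  2.24918827e+00, -2.85973048e+01,
        1.51304563e-02,  1.26697199e-02, -3.04387363e-06]), 'position': array([ 293.29304001, -607.44738679,  230.47269007]), 'tool_rot': array([ 9.74809284e-01,  2.23038528e-01, -2.19993345e-04, -7.91051650e-04]), 'ft_force': array([-0.63395823,  0.28663702,  0.14032615]), 'moment': array([-0.01070343,  0.06492299,  0.02094897]), 'finger_force': 0.0, 'grip_width': 85.58646780791115}
scene {'camera_matrix': array([[443.12335166,   0.        , 279.51160807],
       [  0.        , 443.12335166, 205.8587519 ],
       [  0.        ,   0.        ,   1.        ]]), 'T': array([[ 6.14750480e-02,  7.82033298e-01, -6.20197339e-01,
         1.20092722e+03],
       [ 9.97979012e-01, -5.81737619e-02,  2.55676504e-02,
        -8.81963519e+01],
       [-1.60
[... 511 characters left out ...]
       [ 5.98098450e-03, -1.12874235e-01, -9.93591282e-01,
         1.48282823e+03],
       [ 0.00000000e+00,  0.00000000e+00,  0.00000000e+00,
         1.00000000e+00]])}
{'camera_matrix': array([[301.93547913,   0.        , 280.78152002],
       [  0.        , 301.93547913, 211.61860386],
       [  0.        ,   0.        ,   1.        ]]), 'T_tool_cam': array([[-2.67538731e-04, -9.66100127e-01, -2.58167530e-01,
         6.51907117e+01],
       [ 9.99999550e-01, -4.93349822e-04,  8.09887732e-04,
        -2.12028369e-01],
       [-9.09799545e-04, -2.58167197e-01,  9.66099824e-01,
        -1.42453074e+02],
       [ 0.00000000e+00,  0.00000000e+00,  0.00000000e+00,
         1.00000000e+00]])}
```

View pics/top0.png

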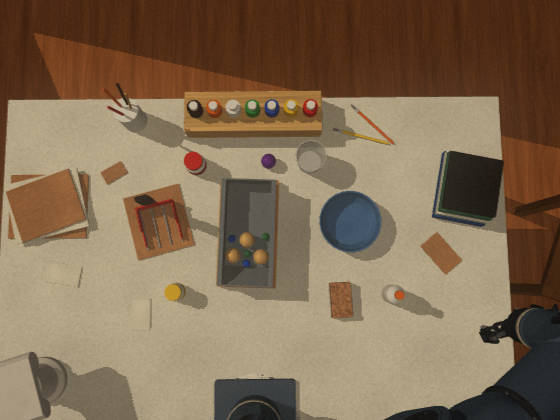

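View pics/scene0.png

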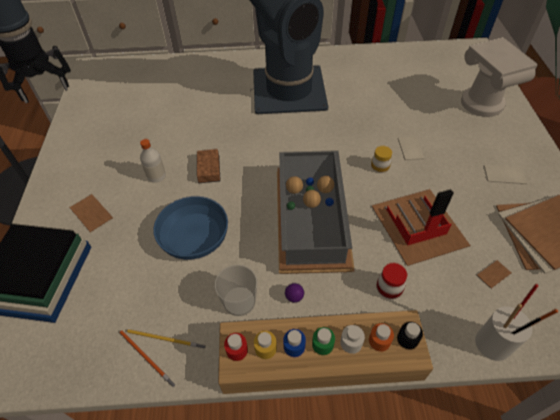

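Top view: the pad with the red scoop is at (159,222), the handle top at (148,200). The tray is at (248,233) and the blue dish at (350,221). Ball candidates are the orange wooden ones at (246,240), (233,256) and (260,257). The purple look-alike at (268,161) lies outside the tray, so I leave it alone. Marbles are at (232,239), (265,237), (248,254) and (246,263). For the scoop, other black or red things are the red jar at (195,162), the paint bottles and the books, and none of them stands on the pad.

```bash
cat > h.py <<'E'
from bench import *
import cv2,numpy as np
from scipy.spatial.transform import Rotation as R
def cam(n,s=None):
    c=camera_info(n)
    if n=="wrist":
        T=np.eye(4);T[:3,:3]=R.from_quat(s['tool_rot']).as_matrix();T[:3,3]=s['position'];return c['camera_matrix'],T@c['T_tool_cam']
    return c['camera_matrix'],c['T']
def ray(KT,p):
    K,T=KT;d=T[:3,:3]@np.linalg.inv(K)@[p[0],p[1],1.];return T[:3,3],d/np.linalg.norm(d)
def onz(KT,p,z):
    o,d=ray(KT,p);return o+d*(z-o[2])/d[2]
def tri(KT1,p1,KT2,p2):
    o1,d1=ray(KT1,p1);o2,d2=ray(KT2,p2)
    t=np.linalg.lstsq(np.c_[d1,-d2],o2-o1,rcond=None)[0];a=o1+d1*t[0];b=o2+d2*t[1];return (a+b)/2,np.linalg.norm(a-b)
def proj(KT,P):
    K,T=KT;q=K@(T[:3,:3].T@(np.array(P)-T[:3,3]));return q[:2]/q[2]
E
python3 - <<'E'
from h import *
def blobs(n,lo,hi,roi,amin):
    im=cv2.imread(f"pics/{n}0.png");h=cv2.cvtColor(im,cv2.COLOR_BGR2HSV);m=cv2.inRange(h,lo,hi)
    z=np.zeros_like(m);x0,y0,x1,y1=roi;z[y0:y1,x0:x1]=m[y0:y1,x0:x1]
    cs,_=cv2.findContours(z,cv2.RETR_EXTERNAL,cv2.CHAIN_APPROX_NONE)
    return [c for c in cs if cv2.contourArea(c)>amin]
T=cam("top");S=cam("scene")
im=cv2.imread("pics/top0.png");h=cv2.cvtColor(im,cv2.COLOR_BGR2HSV)
for p in [(159,250),(248,200),(350,221),(246,240),(200,222),(140,197),(222,230)]: print(p,h[p[1],p[0]])
for c in blobs("top",(100,80,40),(125,255,255),(310,180,390,260),300):
    e=cv2.fitEllipse(c);print("dish",e,onz(T,e[0],48))
for c in blobs("top",(5,90,110),(20,255,255),(215,225,282,275),20):
    (x,y),r=cv2.minEnclosingCircle(c);print("ball",x,y,r,onz(T,(x,y),45))
for c in blobs("top",(3,60,60),(20,255,255),(115,175,205,270),300):
    r=cv2.minAreaRect(cv2.convexHull(c));print("pad",r,[onz(T,p,4).round() for p in cv2.boxPoints(r)])
a=im[165:305,110:400];a=cv2.resize(a,None,fx=2.75,fy=2.75,interpolation=cv2.INTER_CUBIC)
a=cv2.convertScaleAbs(a,alpha=1.5);cv2.imwrite("pics/topc.png",a)
b=cv2.imread("pics/scene0.png")[140:290,250:480];b=cv2.resize(b,None,fx=3.4,fy=3.4,interpolation=cv2.INTER_CUBIC)
cv2.imwrite("pics/scenec.png",cv2.convertScaleAbs(b,alpha=1.5))
E
```

```text
(159, 250) [ 14 153 143]
(248, 200) [22 38 73]
(350, 221) [103  94 103]
(246, 240) [ 16 151 171]
(200, 222) [ 18  70 124]
(140, 197) [18 85 54]
(222, 230) [ 15  35 101]
dish ((357.0763244628906, 224.5232696533203), (42.276763916015625, 48.198699951171875), 26.925594329833984) [ 550.838123   -298.04567753   48.        ]
ball 260.0 256.28570556640625 7.3541131019592285 [462.60780652 -18.58844061  45.        ]
ball 232.5188751220703 255.42453002929688 6.593150615692139 [465.83314745  59.85200078  45.        ]
ball 245.93209838867188 239.09259033203125 7.172638893127441 [512.18557584  21.48821891  45.        ]
pad ((159.5, 221.99996948242188), (93.99998474121094, 88.99998474121094), 90.0) [array([711., 415.,   4.]), array([708., 149.,   4.]), array([429., 147.,   4.]), array([431., 407.,   4.])]
```

View pics/topc.png

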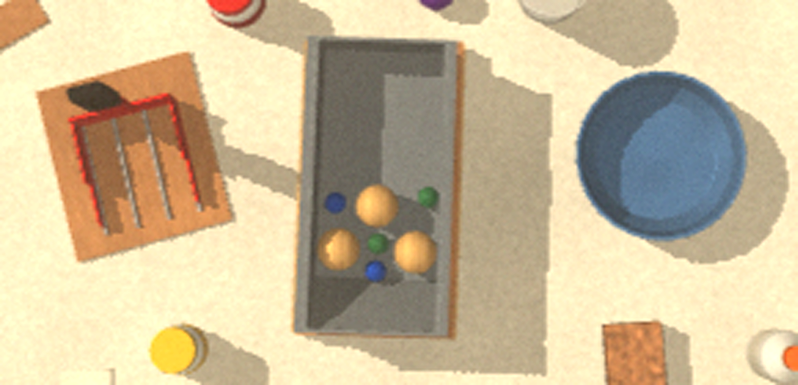

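View pics/scenec.png

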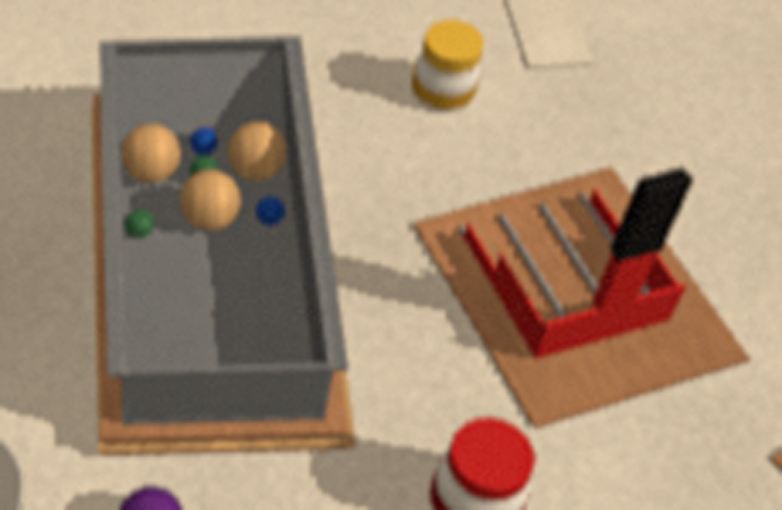

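The topc crop shows: pad corners (38,92), (190,53), (234,217) and (79,262); the black handle at about (66–120,82–108); tray rim corners (309,37), (459,42), (295,333) and (453,337); dish rim centre about (661,155). In the tray are three orange balls and four marbles (two blue, two green).

```bash
python3 - <<'E'
from h import *
T=cam("top");S=cam("scene")
tc=lambda p:(p[0]/2.75+110-.3,p[1]/2.75+165-.3)
sc=lambda p:(p[0]/3.4+250-.35,p[1]/3.4+140-.35)
print("tray tri")
for a,b in [((309,37),(343,367)),((459,42),(107,372)),((295,333),(299,39)),((453,337),(101,43))]:
    print(tri(T,tc(a),S,sc(b)), onz(T,tc(a),83).round(1),onz(S,sc(b),83).round(1))
print("pad");
for p in [(38,92),(190,53),(234,217),(79,262)]: print(onz(T,tc(p),4).round(1))
for p in [(612,170),(413,224),(535,425),(748,357)]: print(' s',onz(S,sc(p),4).round(1))
print("tips");
for p in [(107,233),(139,226),(170,217),(200,210)]: print(onz(T,tc(p),6.5).round(1))
print("balls")
for a,b in [((376,206),(211,200)),((339,249),(257,150)),((414,252),(151,152)),((335,203),(270,210)),((428,198),(139,222)),((378,244),(204,166)),((375,271),(204,140))]:
    print(tri(T,tc(a),S,sc(b)))
print("dish",onz(T,tc((661,155)),48), [onz(T,tc(p),48).round(1) for p in [(577,155),(747,155),(661,71),(661,240)]])
print(tri(T,tc((90,95)),S,sc((664,173))))
for z in (175,180,190):print(z,onz(T,tc((82,94)),z),onz(S,sc((667,175)),z))
E
```

```text
tray tri
(array([681.63477327,  85.71340709,  88.93319895]), np.float64(0.5687537459089606)) [682.8  86.1  83. ] [677.9  87.3  83. ]
(array([674.94058665, -66.80278919,  89.5817048 ]), np.float64(2.715099221975484)) [676.2 -68.1  83. ] [670.7 -65.3  83. ]
(array([381.20934073,  99.81945117,  85.97212928]), np.float64(2.276909241276563)) [381.  99.  83.] [378.2 101.7  83. ]
(array([375.70069983, -55.27422307,  88.05113187]), np.float64(8.614683734705004)) [375.4 -59.5  83. ] [370.7 -50.7  83. ]
pad
[640.5 387.6   4. ]
[681.8 224.2   4. ]
[503.3 174.7   4. ]
[456.9 339.3   4. ]
 s [461.7 342.4   4. ]
 s [503.5 177.8   4. ]
 s [684.1 227.8   4. ]
 s [639.9 390.9   4. ]
tips
[487.4 309.5   6.5]
[494.5 275.5   6.5]
[503.8 242.6   6.5]
[511.  210.7   6.5]
balls
(array([510.00916398,  20.01915368,  55.12360125]), np.float64(1.2440969587916808))
(array([465.95396742,  58.61539905,  56.8647182 ]), np.float64(2.3320167393577624))
(array([462.01190154, -19.53878624,  56.92935844]), np.float64(0.43697741539836193))
(array([514.30796772,  63.42853644,  44.82163184]), np.float64(1.256092814601699))
(array([518.55591836, -33.39984117,  45.04182861]), np.float64(1.5315370955414755))
(array([471.05758737,  18.85421848,  47.95597172]), np.float64(1.9630839550072332))
(array([443.23592396,  21.99715011,  45.73263347]), np.float64(1.6346837370559322))
dish [ 561.02640798 -278.12757681   48.        ] [array([ 561.9, -190.2,   48. ]), array([ 560.2, -368.2,   48. ]), array([ 650. , -280.4,   48. ]), array([ 472.3, -275.9,   48. ])]
(array([610.48384376, 286.55531254, 179.66133745]), np.float64(6.880943729893578))
175 [611.27758699 292.02507819 175.        ] [608.45545037 294.08703523 175.        ]
180 [610.49895337 290.61892526 180.        ] [612.50478762 291.47426201 180.        ]
190 [608.94168614 287.8066194  190.        ] [620.60346212 286.24871557 190.        ]
```

```bash
cat >> h.py <<'E'
def Rt(phi,tilt=0):
    "tool down, tool y along world angle phi; tilt>0 = mouth down"
    p=np.radians(phi);b=np.array([[-np.sin(p),np.cos(p),0],[np.cos(p),np.sin(p),0],[0,0,-1]]).T
    return R.from_matrix(b)*R.from_euler('x',-tilt,degrees=True)
def cmd(*goals):
    "each goal (xyz TCP, phi, tilt): print row from measured pose"
    s=read_state();R0=R.from_quat(s['tool_rot'])
    for g in goals:
        rv=(R0.inv()*Rt(*g[1:])).as_rotvec(degrees=True);d=R0.inv().apply(np.array(g[0])-s['position'])/1000
        print(np.round(rv,1),np.round(d,4))
def grip2tcp(G,phi,tilt,up=19):
    "grasp point -> TCP"
    return np.array(G)+Rt(phi,tilt).apply([0,0,up])
E
python3 -c "
from h import *
cmd(((613,289,290),13.4,0),((520,40,290),13.4,0))"
```

```text
[ -0.1  -0.1 -77.6] [ 0.6777 -0.6684 -0.0585]
[ -0.1  -0.1 -77.6] [ 0.4857 -0.4846 -0.0588]
```

>>> {"fn": "jog_arm", "kwargs": {
  "moves": "0 0 -10 0.03 -0.03 -0.04 1; 0 0 -20 0.09 -0.08 -0.059 1; 0 0 -30 0.15 -0.14 -0.059 1; 0 0 -40 0.21 -0.2 -0.059 1; 0 0 -50 0.26 -0.26 -0.059 1; 0 0 -60 0.31 -0.31 -0.059 1; 0 0 -70 0.36 -0.36 -0.059 1; 0 0 -77.6 0.41 -0.41 -0.059 1"
}}

```text
time: 1.1
position: [451.7, -155.2, 290.2]
tool_rot: [0.618, 0.786, -0.0, 0.0]
ft_force: [0.1, -0.5, -0.1]
grip_width: 85.3
finger_force: 0.0
```

```bash
python3 -c "
from h import *
cmd(((613,289,290),13.4,0))"
```

```text
[0.  0.  0.2] [3.936e-01 2.615e-01 1.000e-04]
```

>>> {"fn": "jog_arm", "kwargs": {
  "moves": "0 0 0 0.05 0.033 0 1; 0 0 0 0.1 0.066 0 1; 0 0 0 0.15 0.1 0 1; 0 0 0 0.2 0.133 0 1; 0 0 0 0.25 0.166 0 1; 0 0 0 0.3 0.2 0 1; 0 0 0 0.35 0.23 0 1; 0 0 0 0.392 0.2615 0 1"
}}

```text
time: 2.1
position: [615.3, 287.1, 289.8]
tool_rot: [0.62, 0.785, -0.0, -0.0]
ft_force: [1.5, 0.2, -0.3]
grip_width: 85.1
finger_force: 0.0
```

```bash
python3 -c "
from h import *
s=read_state();print(s['position'],s['qvel'].round(2),s['joint_pos'].round(2));im=camera('wrist');cv2.imwrite('pics/w1.png',im[:,:,::-1])
W=cam('wrist',s)
for P in [(613,289,178),(499,260,6)]: print(proj(W,P))"
```

```text
[615.32933001 287.06309092 289.77032189] [-0.61  0.5   0.08 -0.9   0.17  0.42 -0.38] [-0.22  0.58 -0.52  1.32  0.28  1.32 -0.5 ]
[278.78263031 205.8161592 ]
[196.75250244 177.88066473]
```

View pics/w1.png

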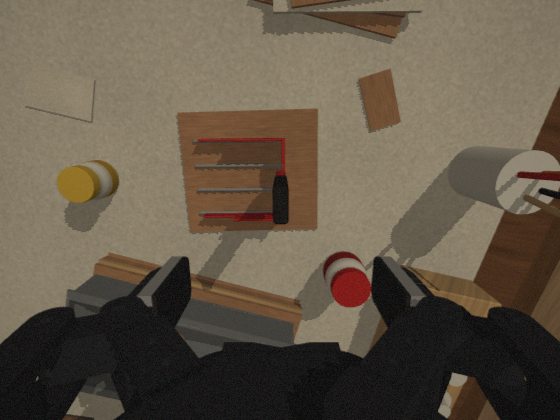

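Close view: the handle's top centre is at about (281,204), 2 px from the predicted (279,206). The pads at left and right straddle its 14 mm thickness, so I descend.

```bash
python3 -c "
from h import *
s=read_state();print(s['position'],s['qvel'].round(2))
cmd(((614.5,288.5,134),13.4,0))"
```

```text
[615.35461824 294.21668621 288.66291655] [ 0.05 -0.05 -0.02  0.14 -0.04 -0.05  0.07]
[-0.  -0.3  0.3] [-0.0061 -0.0021  0.1546]
```

>>> {"fn": "jog_arm", "kwargs": {
  "moves": "0 0 0 -0.006 -0.001 0.04 1; 0 0 0 -0.006 -0.001 0.08 1; 0 0 0 -0.006 -0.001 0.12 1; 0 0 0 -0.006 -0.001 0.154 1; 0 0 0 -0.006 -0.001 0.154 1; 0 0 0 -0.006 -0.001 0.154 -1; 0 0 0 -0.006 -0.001 0.154 -1; 0 0 0 -0.006 -0.001 0.154 -1"
}}

```text
time: 3.15
position: [616.2, 279.0, 137.5]
tool_rot: [0.62, 0.785, 0.001, 0.0]
ft_force: [0.3, 0.1, 0.4]
grip_width: 32.1
finger_force: 0.0
```

>>> {"fn": "jog_arm", "kwargs": {
  "moves": "0 0 0 0 0 0 0; 0 0 0 0 0 0 0; 0 0 0 0 0 0 0"
}}

```text
time: 3.52
position: [615.8, 278.7, 136.3]
tool_rot: [0.62, 0.785, -0.0, 0.0]
ft_force: [0.1, 0.3, 0.2]
grip_width: 42.7
finger_force: 0.0
```

```bash
python3 -c "
from h import *
s=read_state();print(s['position'],s['qvel'].round(2),s['grip_width'])
cmd(((614.5,288.5,134),13.4,0))"
```

```text
[615.75233781 278.73372917 136.25082602] [ 0.  0. -0.  0. -0.  0. -0.] 42.74103627755383
[ 0.  0. -0.] [0.0098 0.001  0.0023]
```

>>> {"fn": "jog_arm", "kwargs": {
  "moves": "0 0 0 0.01 0.001 0.002 0; 0 0 0 0.01 0.001 0.002 0; 0 0 0 0.01 0.001 0.002 -1; 0 0 0 0.01 0.001 0.002 -1; 0 0 0 0.01 0.001 0.002 -1; 0 0 0 0.01 0.001 0.002 -1; 0 0 0 0.01 0.001 0.002 -1; 0 0 0 0.01 0.001 0.002 -1"
}}

```text
time: 4.53
position: [614.5, 288.6, 134.3]
tool_rot: [0.62, 0.785, 0.0, 0.0]
ft_force: [1.0, -0.8, 0.5]
grip_width: 12.9
finger_force: 58.5
```

```bash
python3 -c "
from h import *
s=read_state();print(s['position'],s['qvel'].round(2),s['grip_width'],s['finger_force'])
print(R.from_quat(s['tool_rot']).as_matrix().round(3))"
```

```text
[614.50514547 288.56694117 134.2565564 ] [-0. -0.  0.  0.  0.  0. -0.] 12.924263906337734 58.54302942752838
[[-0.231  0.973  0.   ]
 [ 0.973  0.231 -0.   ]
 [-0.     0.    -1.   ]]
```

```bash
python3 -c "
from h import *
cmd(((614.5,288.6,255),13.4,0),((664,10,255),-2.3,0))"
```

```text
[ 0.  0. -0.] [ 0.      0.     -0.1207]
[ 0.   0.  15.7] [-0.2825 -0.0162 -0.1207]
```

>>> {"fn": "jog_arm", "kwargs": {
  "moves": "0 0 0 0 0 -0.04 -1; 0 0 0 0 0 -0.08 -1; 0 0 2 -0.03 -0.002 -0.12 -1; 0 0 5 -0.09 -0.005 -0.12 -1; 0 0 8 -0.15 -0.008 -0.12 -1; 0 0 12 -0.21 -0.012 -0.12 -1; 0 0 15.7 -0.26 -0.015 -0.12 -1; 0 0 15.7 -0.2825 -0.016 -0.12 -1"
}}

```text
time: 5.52
position: [664.2, 5.9, 253.6]
tool_rot: [0.723, 0.691, -0.001, 0.0]
ft_force: [-1.0, 0.6, -1.8]
grip_width: 13.3
finger_force: 59.0
```

>>> {"fn": "jog_arm", "kwargs": {
  "moves": "0 0 0 0 0 0 -1; 0 0 0 0 0 0 -1"
}}

```text
time: 5.78
position: [663.8, 12.5, 254.1]
tool_rot: [0.72, 0.694, 0.0, -0.001]
ft_force: [-1.0, 0.8, -2.0]
grip_width: 13.1
finger_force: 59.0
```

```bash
python3 -c "
from h import *
s=read_state();print(s['position'],s['qvel'].round(2),s['ft_force'],s['moment'],s['joint_pos'].round(2))
cmd(((664,10,178),-2.3,0),((664,10,163),-2.3,0))
im=camera('top')[:,:,::-1];a=cv2.resize(im[165:305,180:320],None,fx=4,fy=4,interpolation=cv2.INTER_CUBIC)
b=cv2.resize(camera('scene')[140:290,250:390,::-1],None,fx=4,fy=4,interpolation=cv2.INTER_CUBIC)[:560]
cv2.imwrite('pics/a2.png',cv2.resize(cv2.convertScaleAbs(np.hstack([a,b]),alpha=1.5),None,fx=.7,fy=.7))"
```

```text
[663.83869259  12.47148272 254.08675771] [-0.01 -0.   -0.    0.    0.    0.   -0.  ] [-0.95660525  0.80114602 -1.98652952] [ 0.05164425 -0.02214935  0.04716386] [ 0.16  0.57 -0.43  1.42  0.24  1.2  -0.34]
[-0.  -0.1  0.1] [-0.0026  0.0003  0.0761]
[-0.  -0.1  0.1] [-0.0026  0.0003  0.0911]
```

View pics/a2.png

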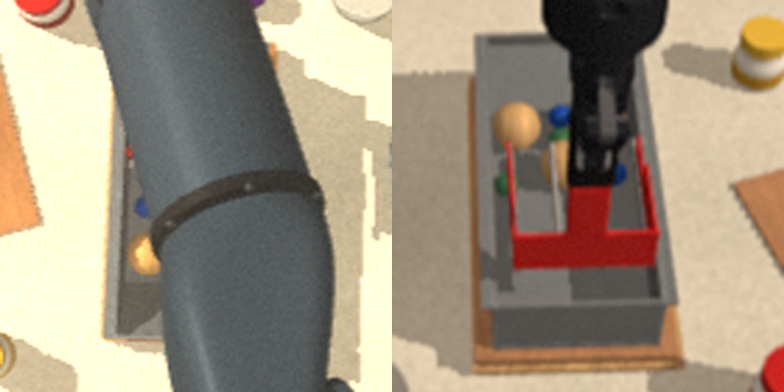

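Scene crop: the scoop hangs level over the tray's free end. Its red back plate spans (513–657, 230–268), between the side walls, and the balls lie further towards the robot. I lower it and feel for the floor.

>>> {"fn": "jog_arm", "kwargs": {
  "moves": "0 0 0 -0.0025 0 0.02 -1; 0 0 0 -0.0025 0 0.04 -1; 0 0 0 -0.0025 0 0.06 -1; 0 0 0 -0.0025 0 0.076 -1; 0 0 0 -0.0025 0 0.078 -1; 0 0 0 -0.0025 0 0.08 -1; 0 0 0 -0.0025 0 0.082 -1; 0 0 0 -0.0025 0 0.082 -1"
}}

```text
time: 6.88
position: [664.2, 7.7, 172.6]
tool_rot: [0.721, 0.693, 0.0, 0.0]
ft_force: [-0.1, -0.5, -3.0]
grip_width: 13.2
finger_force: 58.9
```

>>> {"fn": "jog_arm", "kwargs": {
  "moves": "0 0 0 0 0 0.001 -1; 0 0 0 0 0 0.002 -1; 0 0 0 0 0 0.003 -1; 0 0 0 0 0 0.004 -1; 0 0 0 0 0 0.004 -1"
}}

```text
time: 7.5
position: [664.0, 7.6, 168.1]
tool_rot: [0.721, 0.693, -0.0, -0.0]
ft_force: [-0.3, -1.0, -2.1]
grip_width: 13.5
finger_force: 58.9
```

>>> {"fn": "jog_arm", "kwargs": {
  "moves": "0 0 0 0.002 0 0.001 -1; 0 0 0 0.002 0 0.002 -1; 0 0 0 0.002 0 0.003 -1; 0 0 0 0.002 0 0.003 -1"
}}

```text
time: 8.0
position: [664.1, 9.6, 165.1]
tool_rot: [0.721, 0.693, -0.0, -0.0]
ft_force: [0.1, -0.2, -2.1]
grip_width: 13.1
finger_force: 58.9
```

>>> {"fn": "jog_arm", "kwargs": {
  "moves": "0 0 0 0 0 0.001 -1; 0 0 0 0 0 0.002 -1; 0 0 0 0 0 0.002 -1"
}}

```text
time: 8.38
position: [664.5, 9.7, 164.1]
tool_rot: [0.721, 0.693, 0.0, 0.0]
ft_force: [-1.4, -0.7, 5.3]
grip_width: 13.5
finger_force: 60.1
```

Floor contact is felt at TCP z ≈ 164.3, so the underside is at about 34 mm and the tray origin at about 29 mm, which agrees with the images. I ease off 1 mm and slide towards the ramp.

>>> {"fn": "jog_arm", "kwargs": {
  "moves": "0 0 0 0 -0.006 -0.001 -1; 0 0 0 0 -0.016 -0.001 -1; 0 0 0 0 -0.028 -0.001 -1; 0 0 0 0 -0.04 -0.001 -1; 0 0 0 0 -0.052 -0.001 -1; 0 0 0 0 -0.064 -0.001 -1; 0 0 0 0 -0.076 -0.001 -1; 0 0 0 0 -0.085 -0.001 -1"
}}

```text
time: 9.38
position: [578.3, 13.1, 164.2]
tool_rot: [0.721, 0.693, -0.0, -0.0]
ft_force: [0.2, -0.6, -2.0]
grip_width: 13.5
finger_force: 59.1
```

```bash
cat >> h.py <<'E'
O=np.array([539.6,14.8]);U=np.array([.9992,-.0393]);V=np.array([.0393,.9992])
def tf(P): d=np.array(P[:2])-O;return np.round([d@U,d@V],0)
def see(n,z=56,save=None):
    s=read_state();K=cam(n,s);im=camera(n)
    if save: cv2.imwrite('pics/'+save,im[:,:,::-1])
    h=cv2.cvtColor(im,cv2.COLOR_RGB2HSV)
    for nm,lo,hi,zz,am in [("ball",(8,105,70),(20,255,255),z,60),("blue",(108,130,40),(125,255,255),z-11,8),("green",(50,60,25),(90,255,255),z-11,8)]:
        m=cv2.inRange(h,lo,hi);cs,_=cv2.findContours(m,cv2.RETR_EXTERNAL,cv2.CHAIN_APPROX_NONE)
        for c in cs:
            if cv2.contourArea(c)<am: continue
            (x,y),r=cv2.minEnclosingCircle(c);P=onz(K,(x,y),zz);t=tf(P)
            if -200<t[0]<200 and abs(t[1])<110: print(n,nm,(int(x),int(y)),round(r,1),"tray",t)
    print("scoop handle tray",tf(s['position']),s['position'].round(1),s['ft_force'].round(1))
E
python3 -c "
from h import *
see('wrist',save='w3.png');see('scene',save='s3.png')"
```

```text
wrist ball (134, 247) 27.2 tray [-91. -34.]
wrist ball (200, 207) 26.2 tray [-30.   2.]
wrist ball (125, 168) 29.6 tray [-90.  35.]
wrist ball (229, 108) 179.5 tray [-2. 82.]
wrist blue (129, 203) 13.1 tray [-96.   3.]
wrist blue (185, 162) 13.0 tray [-43.  39.]
wrist green (181, 240) 12.1 tray [-53. -32.]
wrist green (161, 205) 12.7 tray [-68.   1.]
scoop handle tray [39. -0.] [578.3  13.1 164.2] [ 0.2 -0.6 -2. ]
scene ball (295, 180) 8.3 tray [-92. -32.]
scene ball (314, 219) 63.4 tray [36.  8.]
scene blue (324, 196) 3.8 tray [-44.  39.]
scene green (296, 194) 4.0 tray [-53. -31.]
scoop handle tray [38. -0.] [577.3  13.1 164.2] [-1.6  0.7 -1.6]
```

Every item is tracked. Ball A (−30, 2) is already over the bars. B and C sit at (−90, ±34) just ahead of the tips, which are at −81. I push on slowly to the ramp foot.

>>> {"fn": "jog_arm", "kwargs": {
  "moves": "0 0 0 0 -0.004 0 -1; 0 0 0 0 -0.008 0 -1; 0 0 0 0 -0.011 0 -1; 0 0 0 0 -0.014 0 -1; 0 0 0 0 -0.017 0 -1; 0 0 0 0 -0.02 0 -1; 0 0 0 0 -0.02 0 -1"
}}

```text
time: 10.35
position: [559.0, 14.0, 164.2]
tool_rot: [0.721, 0.693, -0.0, -0.0]
ft_force: [-0.6, -0.3, -3.2]
grip_width: 13.4
finger_force: 58.9
```

```bash
python3 -c "
from h import *
see('wrist',save='w4.png')"
```

```text
wrist ball (148, 243) 26.9 tray [-97. -31.]
wrist ball (223, 207) 25.8 tray [-30.   2.]
wrist ball (139, 173) 29.2 tray [-98.  31.]
wrist ball (252, 108) 179.0 tray [-3. 82.]
wrist blue (152, 205) 12.7 tray [-95.   1.]
wrist blue (207, 162) 12.7 tray [-44.  39.]
wrist green (202, 240) 12.0 tray [-53. -32.]
wrist green (183, 205) 12.4 tray [-67.   1.]
scoop handle tray [19. -0.] [559.   14.  164.2] [-0.6 -0.3 -3.2]
```

```bash
cat >> h.py <<'E'
def rows(goals):
    s=read_state();R0=R.from_quat(s['tool_rot']);out=[]
    for p,phi,t in goals:
        rv=(R0.inv()*Rt(phi,t)).as_rotvec(degrees=True);d=R0.inv().apply(np.array(p)-s['position'])/1000
        print(np.round(rv,1),np.round(d,4))
def scoop_tcp(pw,off,phi,t): return np.array(pw)-Rt(phi,t).apply(off)
E
python3 -c "
from h import *
s=read_state();R0=Rt(-2.3);P0=s['position']+R0.apply([0,5.5,130.3]);g=[]
for th in [2,4,6,8,10,12,14,16]:
    a=125.5*np.sin(np.radians(th))/np.tan(np.radians(40))*.85
    g.append((scoop_tcp(P0+np.r_[-a*U,0.5],[0,5.5,130.3],-2.3,-th),-2.3,-th))
rows(g)"
```

```text
[ 2.  0. -0.] [-0.      0.0001 -0.0006]
[ 4.  0. -0.] [-0.      0.0002 -0.0006]
[ 6.  0. -0.] [-0.      0.0004 -0.0004]
[ 8.  0. -0.] [-0.      0.0005  0.    ]
[10.  0. -0.] [-0.      0.0006  0.0005]
[12. -0. -0.] [-0.      0.0008  0.0012]
[14. -0. -0.] [-0.      0.0009  0.002 ]
[16. -0. -0.] [-0.      0.0011  0.003 ]
```

>>> {"fn": "jog_arm", "kwargs": {
  "moves": "2 0 0 0 0 -0.001 -1; 4 0 0 0 0 -0.001 -1; 6 0 0 0 0 -0.001 -1; 8 0 0 0 0 -0.0005 -1; 10 0 0 0 0.0005 0 -1; 12 0 0 0 0.0005 0.0005 -1; 14 0 0 0 0.001 0.001 -1; 16 0 0 0 0.001 0.002 -1"
}}

```text
time: 11.4
position: [560.6, 13.8, 162.1]
tool_rot: [0.714, 0.686, -0.097, -0.101]
ft_force: [0.1, -0.0, -3.5]
grip_width: 13.4
finger_force: 59.0
```

```bash
python3 -c "
from h import *
see('wrist',z=62,save='w5.png');see('scene',z=62,save='s5.png');print(read_state()['moment'])"
```

```text
wrist ball (139, 244) 26.3 tray [-158.  -46.]
wrist ball (256, 207) 25.2 tray [-29.   1.]
wrist ball (128, 167) 28.7 tray [-158.   31.]
wrist ball (322, 108) 178.5 tray [25. 82.]
wrist blue (199, 199) 11.2 tray [-91.   2.]
wrist blue (247, 162) 11.9 tray [-41.  39.]
wrist green (240, 235) 11.1 tray [-50. -30.]
wrist green (225, 200) 11.5 tray [-64.   2.]
scoop handle tray [21. -0.] [560.6  13.8 162.1] [ 0.1 -0.  -3.5]
scene ball (314, 219) 63.4 tray [41.  7.]
scene ball (294, 159) 8.2 tray [-159.  -32.]
scene blue (325, 196) 3.6 tray [-40.  39.]
scene green (296, 194) 4.0 tray [-48. -32.]
scoop handle tray [21. -0.] [560.7  13.7 161.5] [ 1.1 -1.3 -3.9]
[-6.15633401e-02 -6.42529070e-01  4.51026801e-04]
```

```bash
python3 -c "
from h import *
s=read_state();W=cam('wrist',s);S=cam('scene')
P,e=tri(W,(139,244),S,(294,159));print(P,e,tf(P),s['qvel'].round(3))
Rm=R.from_quat(s['tool_rot']);print('C in tool',Rm.inv().apply(P-s['position']))
print('tip', tf(s['position']+Rm.apply([0,-120,130.3])),(s['position']+Rm.apply([0,-120,130.3])))
for z in (90,95,100): print(z,tf(onz(W,(128,167),z)))"
```

```text
[401.46429239 -14.69825181  85.29464812] 1.700787937767358 [-137.  -35.] [ 0.003 -0.022 -0.006  0.028  0.004 -0.033 -0.005]
C in tool [ -34.92884907 -130.67115158  116.83449588]
tip [-130.    0.] [409.42155275  19.93429219  69.40481875]
90 [-132.   36.]
95 [-128.   37.]
100 [-123.   38.]
```

View pics/w5.png

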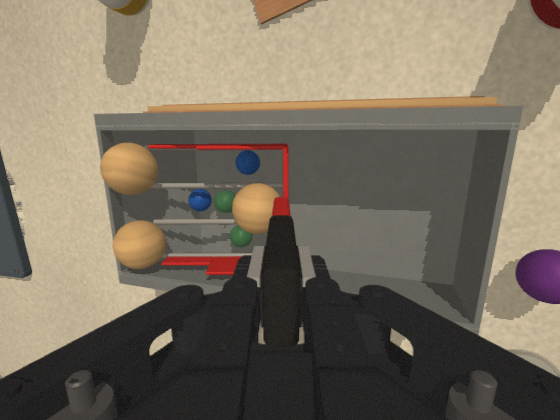

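View: B at (129,168) and C at (139,244) are perched on the ramp just ahead of the tips, too wide for the side walls. A (257,208) is in the basket, and all the marbles are on the floor between the bars. I go back down, shift the scoop sideways 8 mm so that B fits inside, and take C in a later pass.

```bash
python3 -c "
from h import *
g=[];V3=np.r_[V,0];U3=np.r_[U,0];B=np.r_[O,0]
def at(xh,y,dz,th): # handle foot (tray x) when pivot = xh+5.5
    return (scoop_tcp(B+(xh+5.5)*U3+y*V3+np.r_[0,0,34.2+dz],[0,5.5,130.3],-2.3,-th),-2.3,-th)
g=[at(-2,0,.8,13),at(8,0,.8,9),at(18,0,.8,5),at(26,0,.8,2),at(34,0,.8,0),at(34,4,.8,0),at(34,8.5,.8,0),at(34,8.5,.5,0)]
rows(g)"
```

```text
[-3.1 -0.  -0. ] [ 0.0002  0.0056 -0.0035]
[-7.1 -0.  -0. ] [ 0.0002  0.0062 -0.005 ]
[-11.1  -0.   -0. ] [ 0.0003  0.0069 -0.006 ]
[-14.1  -0.   -0. ] [ 0.0003  0.008  -0.0064]
[-16.1  -0.   -0. ] [ 0.0003  0.0113 -0.0073]
[-16.1  -0.   -0. ] [ 0.0043  0.0113 -0.0073]
[-16.1  -0.   -0. ] [ 0.0088  0.0113 -0.0073]
[-16.1  -0.   -0. ] [ 0.0088  0.0114 -0.007 ]
```

>>> {"fn": "jog_arm", "kwargs": {
  "moves": "-3 0 0 0 0.0055 -0.0035 -1; -7 0 0 0 0.006 -0.005 -1; -11 0 0 0 0.007 -0.006 -1; -14 0 0 0 0.008 -0.0065 -1; -16 0 0 0 0.0115 -0.007 -1; -16 0 0 0.004 0.0115 -0.007 -1; -16 0 0 0.009 0.0115 -0.007 -1; -16 0 0 0.009 0.0115 -0.007 -1"
}}

```text
time: 12.5
position: [573.7, 23.3, 165.7]
tool_rot: [0.721, 0.693, 0.0, -0.0]
ft_force: [-0.0, -0.1, -3.1]
grip_width: 13.1
finger_force: 59.0
```

```bash
python3 -c "
from h import *
see('wrist',save='w6.png')
print(Rt(-2.3).as_quat(),read_state()['tool_rot'])"
```

```text
wrist ball (136, 250) 27.0 tray [-96. -28.]
wrist ball (255, 207) 25.2 tray [12. 11.]
wrist ball (125, 168) 29.6 tray [-96.  45.]
wrist ball (236, 122) 176.5 tray [-2. 82.]
wrist blue (135, 212) 12.8 tray [-97.   4.]
wrist blue (191, 168) 12.5 tray [-44.  43.]
wrist green (187, 243) 11.9 tray [-53. -26.]
wrist green (168, 209) 12.7 tray [-67.   7.]
scoop handle tray [34. 10.] [573.7  23.3 165.7] [-0.  -0.1 -3.1]
[0.72115594 0.69277276 0.         0.        ] [ 7.21127247e-01  6.92802594e-01 -2.08340718e-05 -2.42694955e-04]
```

>>> {"fn": "jog_arm", "kwargs": {
  "moves": "0 0 0 0 0.01 0 -1; 0 0 0 0 0.02 0 -1; 0 0 0 0 0.03 0 -1; 0 0 0 -0.004 0.034 0 -1; 0 0 0 -0.008 0.034 0 -1; 0 0 0 -0.012 0.034 0 -1; 0 0 0 -0.015 0.034 0 -1; 0 0 0 -0.015 0.034 0.001 -1"
}}

```text
time: 13.55
position: [606.9, 5.5, 164.9]
tool_rot: [0.722, 0.692, 0.0, 0.0]
ft_force: [0.2, -0.9, -1.8]
grip_width: 13.3
finger_force: 59.1
```

```bash
python3 -c "
from h import *
see('wrist',save='w7.png')"
```

```text
wrist ball (94, 233) 28.9 tray [-96. -28.]
wrist ball (218, 209) 25.7 tray [14. -7.]
wrist ball (80, 149) 32.3 tray [-96.  44.]
wrist ball (197, 95) 175.5 tray [ 3. 85.]
wrist blue (94, 195) 13.8 tray [-97.   4.]
wrist blue (151, 162) 13.2 tray [-44.  32.]
wrist green (146, 236) 12.7 tray [-56. -35.]
wrist green (128, 191) 13.6 tray [-67.   8.]
scoop handle tray [68. -7.] [606.9   5.5 164.9] [ 0.2 -0.9 -1.8]
```

>>> {"fn": "jog_arm", "kwargs": {
  "moves": "0 0 0 0.003 -0.01 0.0005 -1; 0 0 0 0.003 -0.02 0.0005 -1; 0 0 0 0.003 -0.03 0.0005 -1; 0 0 0 0.003 -0.036 0.0005 -1; 0 0 0 0.003 -0.041 0.0005 -1; 0 0 0 0.003 -0.046 0.0005 -1; 0 0 0 0.003 -0.051 0.0005 -1; 0 0 0 0.003 -0.051 0.0005 -1"
}}

```text
time: 14.6
position: [555.2, 11.0, 164.1]
tool_rot: [0.721, 0.693, -0.001, -0.0]
ft_force: [-0.3, -0.7, -1.0]
grip_width: 13.2
finger_force: 59.3
```

```bash
python3 -c "
from h import *
see('wrist',save='w8.png')
B=np.r_[O,0];U3=np.r_[U,0];V3=np.r_[V,0];g=[]
xh,y=tf(read_state()['position']);print(xh,y)
for th in [2,4,6,8,10,12,14,16]:
    a=125.5*np.sin(np.radians(th))/np.tan(np.radians(40))*1.05
    g.append((scoop_tcp(B+(xh+5.5-a)*U3+y*V3+np.r_[0,0,34.8],[0,5.5,130.3],-2.3,-th),-2.3,-th))
rows(g)"
```

```text
wrist ball (152, 243) 26.9 tray [-98. -34.]
wrist ball (250, 208) 25.5 tray [-10.  -2.]
wrist ball (136, 171) 29.7 tray [-104.   30.]
wrist ball (256, 101) 174.5 tray [-3. 84.]
wrist blue (155, 202) 12.6 tray [-96.   1.]
wrist blue (211, 166) 12.6 tray [-44.  32.]
wrist green (203, 239) 12.0 tray [-56. -35.]
wrist green (182, 198) 12.7 tray [-71.   4.]
scoop handle tray [16. -3.] [555.2  11.  164.1] [-0.3 -0.7 -1. ]
16.0 -3.0
[ 1.9  0.  -0. ] [ 0.0002 -0.0009 -0.0011]
[ 3.9  0.  -0. ] [ 0.0002 -0.0018 -0.001 ]
[ 5.9  0.  -0. ] [ 0.0002 -0.0027 -0.0008]
[ 7.9  0.  -0. ] [ 0.0002 -0.0036 -0.0005]
[ 9.9  0.  -0. ] [ 0.0002 -0.0045  0.0001]
[11.9  0.  -0. ] [ 0.0002 -0.0054  0.0007]
[13.9  0.  -0. ] [ 0.0002 -0.0063  0.0016]
[15.9  0.  -0. ] [ 0.0002 -0.0071  0.0026]
```

>>> {"fn": "jog_arm", "kwargs": {
  "moves": "0 0 0 -0.0035 0 0 -1; 0 0 0 -0.007 0 0 -1; 0 0 0 -0.007 0.018 0 -1; 0 0 0 -0.005 0.036 0 -1; 0 0 0 0.003 0.036 0 -1; 0 0 0 0.012 0.036 0 -1; 0 0 0 0.012 0.036 0 -1"
}}

```text
time: 15.52
position: [593.3, 21.6, 165.4]
tool_rot: [0.721, 0.693, 0.001, 0.001]
ft_force: [1.7, -2.5, 6.1]
grip_width: 13.5
finger_force: 60.5
```

```bash
python3 -c "
from h import *
see('wrist',save='w9.png')"
```

```text
wrist ball (116, 261) 27.6 tray [-95. -40.]
wrist ball (206, 213) 25.8 tray [-11.   5.]
wrist ball (120, 178) 29.6 tray [-80.  36.]
wrist ball (213, 121) 177.0 tray [-0. 82.]
wrist blue (112, 220) 12.9 tray [-99.  -4.]
wrist blue (170, 173) 12.9 tray [-42.  38.]
wrist green (162, 246) 12.3 tray [-56. -30.]
wrist green (138, 214) 13.1 tray [-74.   1.]
scoop handle tray [53.  9.] [593.3  21.6 165.4] [ 1.7 -2.5  6.1]
```

>>> {"fn": "jog_arm", "kwargs": {
  "moves": "0 0 0 0 -0.02 -0.0005 -1; 0 0 0 0 -0.038 -0.0005 -1; 0 0 0 0 -0.038 -0.0005 -1; 0 0 0 0 -0.038 -0.0005 -1"
}}

```text
time: 16.08
position: [554.8, 23.5, 165.2]
tool_rot: [0.721, 0.693, 0.0, 0.0]
ft_force: [-0.1, -0.1, 7.6]
grip_width: 13.3
finger_force: 61.0
```

```bash
python3 -c "
from h import *
see('wrist',save='w10.png')"
```

```text
wrist ball (166, 247) 26.6 tray [-87. -26.]
wrist ball (238, 213) 25.3 tray [-22.   6.]
wrist ball (143, 179) 28.9 tray [-100.   35.]
wrist ball (257, 121) 177.0 tray [-4. 82.]
wrist blue (156, 210) 12.5 tray [-97.   5.]
wrist blue (214, 170) 12.4 tray [-42.  42.]
wrist green (205, 245) 11.9 tray [-55. -28.]
wrist green (182, 211) 12.4 tray [-74.   5.]
scoop handle tray [15.  9.] [554.8  23.5 165.2] [-0.1 -0.1  7.6]
```

>>> {"fn": "jog_arm", "kwargs": {
  "moves": "2 0 0 0 0 -0.0015 -1; 4 0 0 0 -0.001 -0.0015 -1; 6 0 0 0 -0.001 -0.0015 -1; 8 0 0 0 -0.001 -0.001 -1; 10 0 0 0 -0.001 -0.0005 -1; 12 0 0 0 -0.001 0 -1; 14 0 0 0 -0.001 0.001 -1; 16 0 0 0 -0.001 0.001 -1"
}}

```text
time: 17.12
position: [553.1, 23.2, 162.7]
tool_rot: [0.714, 0.686, -0.098, -0.102]
ft_force: [-0.8, -0.3, -3.6]
grip_width: 13.2
finger_force: 59.6
```

```bash
cat >> h.py <<'E'
def inscoop(save=None):
    "balls from wrist picture, on plane of resting in basket (20 mm over bars' underside), scoop coords (x to rear, y left)"
    s=read_state();K=cam('wrist',s);im=camera('wrist');Rm=R.from_quat(s['tool_rot'])
    if save: cv2.imwrite('pics/'+save,im[:,:,::-1])
    n=Rm.apply([0,0,1]);
    for nm,lo,hi,h0,am in [("ball",(8,105,70),(20,255,255),20,60),("blue",(108,130,40),(125,255,255),11,8),("green",(50,60,25),(90,255,255),11,8)]:
        m=cv2.inRange(cv2.cvtColor(im,cv2.COLOR_RGB2HSV),lo,hi);cs,_=cv2.findContours(m,cv2.RETR_EXTERNAL,cv2.CHAIN_APPROX_NONE)
        for c in cs:
            if cv2.contourArea(c)<am: continue
            (x,y),r=cv2.minEnclosingCircle(c)
            if r>60: continue
            o,d=ray(K,(x,y));p0=s['position']+n*(130.3-h0);P=o+d*((p0-o)@n)/(d@n);q=Rm.inv().apply(P-s['position'])
            print(nm,(int(x),int(y)),round(r,1),"scoop x,y",q[[1,0]].round(),"| floor tray",tf(onz(K,(x,y),56 if nm=='ball' else 45)))
    print("handle tray",tf(s['position']),s['position'].round(1),s['ft_force'].round(1))
E
python3 -c "
from h import *
inscoop('w11.png')"
```

```text
ball (238, 230) 50.7 scoop x,y [-38. -20.] | floor tray [-59. -15.]
ball (200, 180) 27.2 scoop x,y [-68.  25.] | floor tray [-94.  30.]
ball (302, 6) 42.5 scoop x,y [ 16. 153.] | floor tray [ -2. 161.]
ball (137, 8) 21.3 scoop x,y [-105.  152.] | floor tray [-143.  173.]
blue (205, 207) 9.5 scoop x,y [-67.  -1.] | floor tray [-98.   2.]
blue (257, 168) 11.9 scoop x,y [-20.  34.] | floor tray [-42.  42.]
green (247, 243) 9.7 scoop x,y [-31. -35.] | floor tray [-55. -31.]
green (227, 205) 11.2 scoop x,y [-47.   0.] | floor tray [-74.   5.]
handle tray [13.  9.] [553.1  23.2 162.7] [-0.8 -0.3 -3.6]
```

All three balls are now in the basket (A and C merged at (238,230), B at scoop (−68,25)), and the marbles read unchanged floor positions. I lift straight up slowly, keeping the mouth up.

>>> {"fn": "jog_arm", "kwargs": {
  "moves": "1 0 0 0 -0.002 -0.006 -1; 2 0 0 0 -0.005 -0.016 -1; 3 0 0 0 -0.008 -0.028 -1; 3 0 0 0 -0.012 -0.042 -1; 3 0 0 0 -0.016 -0.056 -1; 3 0 0 0 -0.02 -0.07 -1; 3 0 0 0 -0.025 -0.086 -1; 3 0 0 0 -0.029 -0.1 -1"
}}

```text
time: 18.18
position: [553.3, 23.2, 269.2]
tool_rot: [0.711, 0.683, -0.114, -0.119]
ft_force: [-0.6, 0.7, -3.2]
grip_width: 13.2
finger_force: 59.6
```

```bash
python3 -c "
from h import *
inscoop('w12.png')"
```

```text
ball (221, 212) 59.0 scoop x,y [-52.  -3.] | floor tray [-145.  -33.]
ball (206, 29) 22.3 scoop x,y [-55. 139.] | floor tray [-152.  190.]
blue (256, 184) 7.9 scoop x,y [-21.  20.] | floor tray [-97.   6.]
blue (297, 158) 8.7 scoop x,y [14. 42.] | floor tray [-42.  42.]
green (291, 213) 6.1 scoop x,y [ 9. -6.] | floor tray [-50. -28.]
green (273, 185) 7.8 scoop x,y [-6. 19.] | floor tray [-73.   7.]
handle tray [13.  9.] [553.3  23.2 269.2] [-0.6  0.7 -3.2]
```

View pics/w12.png

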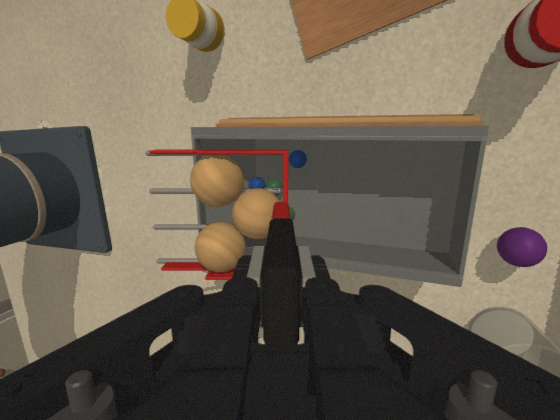

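All three balls sit in the basket at (217,182), (257,212) and (220,246). The four marbles remain on the tray floor at (256,184), (297,158), (291,213) and (273,185). I carry the balls to the dish level and gently, mouth up.

```bash
cat >> h.py <<'E'
D=np.array([561.,-279.,0])
def tip(off,z,phi,t):
    p=np.radians(phi);return (scoop_tcp(D+np.array([off*np.cos(p),off*np.sin(p),z]),[0,-120,130.3],phi,t),phi,t)
E
python3 -c "
from h import *
s=read_state();g=tip(15,130,-26,-19);print(g)
rows([g])"
```

```text
(array([ 714.58930574, -353.91050966,  214.13289187]), -26, -19)
[ 0.2  7.6 22.4] [-0.3705  0.1848 -0.0032]
```

>>> {"fn": "jog_arm", "kwargs": {
  "moves": "0 0 0.5 -0.01 0.004 -0.001 -1; 0 1 2 -0.03 0.014 -0.004 -1; 0 1.5 4 -0.055 0.027 -0.008 -1; 0 2 6 -0.083 0.041 -0.012 -1; 0 3 8 -0.111 0.055 -0.016 -1; 0 3.5 10 -0.139 0.069 -0.02 -1; 0 4.5 12.5 -0.167 0.083 -0.022 -1; 0 5 14 -0.195 0.097 -0.024 -1"
}}

```text
time: 19.23
position: [644.7, -179.5, 257.7]
tool_rot: [0.795, 0.583, -0.097, -0.134]
ft_force: [0.5, 1.2, -3.5]
grip_width: 13.5
finger_force: 59.6
```

```bash
python3 -c "
from h import *
rows([tip(15,130,-26,-19)])"
```

```text
[-0.1  2.7  8.1] [-0.1455  0.1266  0.002 ]
```

>>> {"fn": "jog_arm", "kwargs": {
  "moves": "0 0.5 1 -0.02 0.017 0 -1; 0 1 2.5 -0.042 0.036 0 -1; 0 1.5 4 -0.064 0.055 0 -1; 0 2 5.5 -0.086 0.074 0 -1; 0 2.5 7 -0.106 0.092 0 -1; 0 2.7 8 -0.123 0.107 0 -1; 0 2.7 8 -0.135 0.118 0.001 -1; 0 2.7 8 -0.14 0.122 0.002 -1"
}}

```text
time: 20.23
position: [712.1, -346.1, 214.4]
tool_rot: [0.835, 0.524, -0.088, -0.141]
ft_force: [-0.2, 0.0, -3.5]
grip_width: 13.4
finger_force: 59.6
```

```bash
python3 -c "
from h import *
inscoop('w13.png');s=read_state();print(s['joint_pos'].round(2))
see('scene',save='s13.png')
rows([tip(15,z,-26,t) for z,t in [(110,-14),(90,-9),(75,-5),(65,-2),(60,0)]])"
```

```text
ball (95, 223) 33.6 scoop x,y [-162.  -13.] | floor tray [-135. -277.]
ball (221, 212) 59.1 scoop x,y [-52.  -3.] | floor tray [  60. -326.]
blue (23, 6) 11.9 scoop x,y [-195.  157.] | floor tray [-96.   6.]
green (34, 2) 9.7 scoop x,y [-186.  159.] | floor tray [-75.  -1.]
handle tray [ 187. -354.] [ 712.1 -346.1  214.4] [-0.2  0.  -3.5]
[ 0.45  1.08 -0.25  0.45  0.18  1.95 -0.12]
scene ball (314, 219) 63.4 tray [36.  8.]
scene blue (326, 196) 3.7 tray [-43.  43.]
scene blue (310, 181) 3.8 tray [-97.   7.]
scene green (297, 193) 3.9 tray [-57. -29.]
scene green (311, 187) 4.0 tray [-74.   6.]
scoop handle tray [ 187. -354.] [ 712.1 -345.9  214.4] [ 0.  -0.4 -3.8]
[-5.2  0.   0.3] [-0.0072  0.0007  0.0079]
[-10.2  -0.    0.3] [-0.0072 -0.0054  0.0179]
[-14.2  -0.    0.3] [-0.0071 -0.0111  0.0258]
[-17.2  -0.    0.3] [-0.0071 -0.0161  0.0311]
[-19.2  -0.    0.3] [-0.0071 -0.0201  0.0332]
```

>>> {"fn": "jog_arm", "kwargs": {
  "moves": "-2 0 0 -0.002 0.0005 0.003 -1; -5 0 0 -0.005 0.0005 0.0075 -1; -7.5 0 0 -0.007 -0.002 0.013 -1; -10 0 0 -0.007 -0.0055 0.018 -1; -12.5 0 0 -0.007 -0.008 0.022 -1; -14.5 0 0 -0.007 -0.0115 0.0265 -1; -16 0 0 -0.007 -0.0135 0.0285 -1; -16 0 0 -0.007 -0.0135 0.0285 -1"
}}

```text
time: 21.32
position: [689.3, -339.6, 195.4]
tool_rot: [0.846, 0.532, -0.013, -0.023]
ft_force: [-0.3, 0.4, -3.7]
grip_width: 13.3
finger_force: 59.5
```

```bash
python3 -c "
from h import *
inscoop('w14.png')
s=read_state();Rm=R.from_quat(s['tool_rot']);print('tip',s['position']+Rm.apply([0,-120,130.3]))
K=cam('wrist',s);im=cv2.imread('pics/w14.png');m=cv2.inRange(cv2.cvtColor(im,cv2.COLOR_BGR2HSV),(98,70,30),(125,255,255))
cs,_=cv2.findContours(m,cv2.RETR_EXTERNAL,cv2.CHAIN_APPROX_NONE);c=max(cs,key=cv2.contourArea)
pts=np.array([onz(K,p[0],48)[:2] for p in c]);print('dish ext',pts.min(0),pts.max(0))
rows([tip(15,z,-26,t) for z,t in [(60,0),(58,2),(56,5),(54,8),(52,11),(50,14),(48,18),(46,22),(46,26)]])"
```

```text
ball (13, 240) 34.0 scoop x,y [-238.  -29.] | floor tray [-118. -276.]
ball (220, 212) 59.3 scoop x,y [-52.  -3.] | floor tray [  98. -333.]
ball (30, 18) 35.4 scoop x,y [-185.  146.] | floor tray [  22. -114.]
ball (11, 6) 12.8 scoop x,y [-198.  153.] | floor tray [ 12. -99.]
handle tray [ 163. -348.] [ 689.3 -339.6  195.4] [-0.3  0.4 -3.7]
tip [ 575.43565228 -284.69344371   71.45722452]
dish ext [ 475.09056364 -365.79417139] [ 650.21092982 -189.67209373]
[-3.1 -0.1  0.4] [-0.0018 -0.007   0.0052]
[-5.1 -0.1  0.4] [-0.0017 -0.0117  0.0034]
[-8.1 -0.1  0.4] [-0.0017 -0.0191 -0.0001]
[-11.1  -0.1   0.4] [-0.0016 -0.0268 -0.0031]
[-14.1  -0.1   0.4] [-0.0016 -0.0347 -0.0058]
[-17.1  -0.1   0.4] [-0.0015 -0.0428 -0.008 ]
[-21.1  -0.1   0.4] [-0.0014 -0.0541 -0.011 ]
[-25.1  -0.2   0.3] [-0.0014 -0.0656 -0.0131]
[-29.1  -0.2   0.3] [-0.0013 -0.0775 -0.0164]
```

>>> {"fn": "jog_arm", "kwargs": {
  "moves": "-1.5 0 0 -0.002 0.004 0.003 -1; -3 0 0 -0.002 0.008 0.005 -1; -4 0 0 -0.002 0.006 0.0045 -1; -5 0 0 -0.002 0.003 0.0035 -1; -6 0 0 -0.002 0.001 0.0025 -1; -7 0 0 -0.002 -0.001 0.001 -1; -8 0 0 -0.002 -0.004 0 -1; -8 0 0 -0.002 -0.004 0 -1"
}}

```text
time: 22.38
position: [685.3, -339.9, 195.1]
tool_rot: [0.846, 0.532, 0.024, 0.036]
ft_force: [-0.0, -0.8, -3.9]
grip_width: 13.3
finger_force: 59.5
```

```bash
python3 -c "
from h import *
inscoop('w15.png')
rows([tip(30,z,-26,t) for z,t in [(56,5),(54,8),(52,11),(50,14),(48,18),(46,22),(46,26),(46,30)]])"
```

```text
ball (216, 246) 25.5 scoop x,y [-58. -35.] | floor tray [  95. -369.]
ball (230, 198) 51.0 scoop x,y [-43.   9.] | floor tray [ 129. -332.]
green (405, 349) 8.7 scoop x,y [ 128. -151.] | floor tray [ 235. -585.]
handle tray [ 160. -349.] [ 685.3 -339.9  195.1] [-0.  -0.8 -3.9]
[-0.  -0.1  0.3] [ 0.0003 -0.0003 -0.0014]
[-3.  -0.1  0.3] [ 0.0004 -0.0075 -0.0055]
[-6.  -0.2  0.3] [ 0.0004 -0.0149 -0.0092]
[-9.  -0.2  0.3] [ 0.0005 -0.0227 -0.0125]
[-13.   -0.2   0.3] [ 0.0005 -0.0334 -0.017 ]
[-17.   -0.2   0.3] [ 0.0006 -0.0445 -0.0208]
[-21.   -0.2   0.3] [ 0.0007 -0.0559 -0.0257]
[-25.   -0.2   0.3] [ 0.0008 -0.0675 -0.0299]
```

>>> {"fn": "jog_arm", "kwargs": {
  "moves": "-2 0 0 0 -0.005 -0.004 -1; -4 0 0 0 -0.01 -0.0065 -1; -6 0 0 0 -0.015 -0.009 -1; -8 0 0 0 -0.02 -0.0115 -1; -9 0 0 0 -0.0225 -0.0125 -1; -10 0 0 0 -0.025 -0.0135 -1; -11 0 0 0 -0.028 -0.0145 -1; -12 0 0 0 -0.031 -0.016 -1"
}}

```text
time: 23.42
position: [656.5, -326.1, 207.8]
tool_rot: [0.837, 0.527, 0.08, 0.125]
ft_force: [0.3, -1.0, -1.8]
grip_width: 13.5
finger_force: 59.7
```

```bash
python3 -c "
from h import *
inscoop('w16.png')
rows([tip(30,z,-26,t) for z,t in [(48,18),(46,22),(46,26),(46,30),(46,35)]])"
```

```text
ball (85, 213) 53.0 scoop x,y [-170.   -4.] | floor tray [  11. -287.]
ball (69, 164) 29.5 scoop x,y [-176.   39.] | floor tray [  23. -247.]
ball (381, 145) 58.7 scoop x,y [82. 54.] | floor tray [ 298. -353.]
ball (324, 0) 17.0 scoop x,y [ 32. 157.] | floor tray [ 282. -206.]
green (392, 330) 2.8 scoop x,y [ 112. -128.] | floor tray [ 244. -603.]
handle tray [ 130. -336.] [ 656.5 -326.1  207.8] [ 0.3 -1.  -1.8]
[-1.  -0.2  0.3] [ 0.0005 -0.0016 -0.0015]
[-5.  -0.2  0.3] [ 0.0005 -0.0117 -0.0075]
[-9.  -0.2  0.3] [ 0.0006 -0.0218 -0.0147]
[-13.   -0.2   0.3] [ 0.0007 -0.0323 -0.0212]
[-18.   -0.3   0.3] [ 0.0008 -0.046  -0.0283]
```

The force is back to the empty scoop's, so the balls have rolled out. I raise the scoop straight up and check the dish.

>>> {"fn": "jog_arm", "kwargs": {
  "moves": "0 0 0 0 0.006 -0.016 -1; 2 0 0 0 0.014 -0.04 -1; 6 0 0 0 0.022 -0.065 -1; 10 0 0 0 0.029 -0.09 -1; 14 0 0 0 0.034 -0.11 -1; 17 0 0 0 0.034 -0.11 -1; 17 0 0 0 0.034 -0.11 -1"
}}

```text
time: 24.35
position: [657.6, -326.6, 322.1]
tool_rot: [0.846, 0.533, 0.001, -0.001]
ft_force: [0.4, 0.1, -2.6]
grip_width: 13.0
finger_force: 59.7
```

```bash
python3 - <<'E'
from h import *
S=cam('scene');s=read_state();W=cam('wrist',s)
for n,K in (('scene',S),('wrist',W)):
    im=camera(n);cv2.imwrite(f'pics/{n}17.png',im[:,:,::-1]);h=cv2.cvtColor(im,cv2.COLOR_RGB2HSV);m=cv2.inRange(h,(8,105,70),(20,255,255))
    cs,_=cv2.findContours(m,cv2.RETR_EXTERNAL,cv2.CHAIN_APPROX_NONE)
    for c in cs:
        if cv2.contourArea(c)<40: continue
        (x,y),r=cv2.minEnclosingCircle(c);P=onz(K,(x,y),30)
        if np.linalg.norm(P[:2]-D[:2])<160: print(n,(int(x),int(y)),round(r,1),(P-D).round(0)[:2])
see('scene')
print(s['position'],s['ft_force'])
E
```

```text
scene (202, 222) 18.7 [-16.  27.]
wrist (175, 194) 10.0 [-54.  -2.]
wrist (174, 183) 15.3 [-47.  12.]
wrist (194, 163) 27.5 [-6. 24.]
wrist (180, 146) 15.7 [-11.  54.]
scene ball (314, 219) 63.4 tray [36.  8.]
scene blue (326, 196) 3.7 tray [-43.  43.]
scene blue (310, 181) 3.8 tray [-97.   7.]
scene green (297, 193) 3.8 tray [-57. -29.]
scene green (311, 187) 4.0 tray [-74.   6.]
scoop handle tray [ 131. -336.] [ 656.9 -326.4  322.4] [ 0.1  0.  -2.2]
[ 657.5655755  -326.61821506  322.0786527 ] [ 0.37963257  0.08800945 -2.57036091]
```

View pics/wrist17.png

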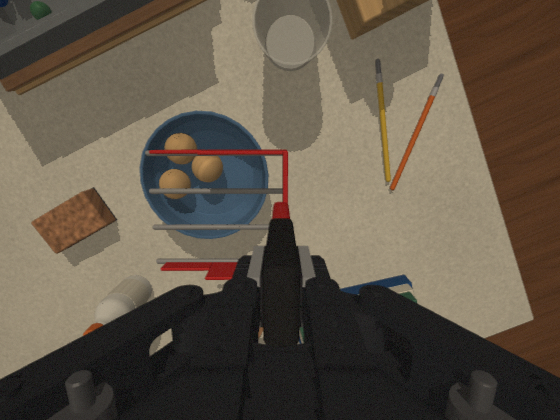

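The dish holds all three balls at (180,148), (207,167) and (175,184), and the scene camera finds all four marbles in the tray. I take the scoop back to its pad.

```bash
python3 -c "
from h import *
rows([((614.5,288.6,290),13.4,0)])"
```

```text
[  0.   -0.1 -39. ] [ 0.5362 -0.304   0.0337]
```

>>> {"fn": "jog_arm", "kwargs": {
  "moves": "0 0 -1 0.015 -0.008 0 -1; 0 0 -4 0.05 -0.028 0 -1; 0 0 -7 0.095 -0.054 0 -1; 0 0 -10 0.14 -0.08 0 -1; 0 0 -14 0.185 -0.105 0.005 -1; 0 0 -18 0.23 -0.13 0.01 -1; 0 0 -21 0.275 -0.156 0.015 -1; 0 0 -24 0.32 -0.182 0.02 -1"
}}

```text
time: 25.5
position: [630.0, 43.6, 304.2]
tool_rot: [0.716, 0.698, 0.001, -0.0]
ft_force: [0.3, 0.3, -1.6]
grip_width: 13.5
finger_force: 59.7
```

```bash
python3 -c "
from h import *
rows([((614.5,288.6,280),13.4,0)])"
```

```text
[  0.1  -0.1 -14.8] [ 0.2445 -0.0217  0.0247]
```

>>> {"fn": "jog_arm", "kwargs": {
  "moves": "0 0 -3 0.04 -0.004 0.005 -1; 0 0 -6 0.08 -0.007 0.01 -1; 0 0 -9 0.12 -0.011 0.015 -1; 0 0 -12 0.16 -0.014 0.02 -1; 0 0 -14.5 0.195 -0.017 0.024 -1; 0 0 -14.5 0.225 -0.019 0.024 -1; 0 0 -14.5 0.238 -0.02 0.024 -1; 0 0 -14.5 0.238 -0.02 0.024 -1"
}}

```text
time: 26.5
position: [617.3, 280.1, 280.5]
tool_rot: [0.623, 0.782, 0.001, -0.0]
ft_force: [1.0, -0.4, -2.0]
grip_width: 13.5
finger_force: 59.7
```

>>> {"fn": "jog_arm", "kwargs": {
  "moves": "0 0 0 0 0 0.01 -1; 0 0 0 0 0 0.01 -1; 0 0 0 0 0 0.01 -1"
}}

```text
time: 26.88
position: [618.3, 278.3, 270.1]
tool_rot: [0.624, 0.781, 0.001, -0.001]
ft_force: [-0.0, 0.2, -1.9]
grip_width: 13.2
finger_force: 59.6
```

```bash
python3 -c "
from h import *
rows([((614.5,288.6,150),13.4,0),((614.5,288.6,137),13.4,0)])"
```

```text
[ 0.  -0.1 -0.6] [ 0.0107 -0.0015  0.1201]
[ 0.  -0.1 -0.6] [ 0.0106 -0.0015  0.1331]
```

>>> {"fn": "jog_arm", "kwargs": {
  "moves": "0 0 -0.6 0.0105 -0.0015 0.03 -1; 0 0 -0.6 0.0105 -0.0015 0.06 -1; 0 0 -0.6 0.0105 -0.0015 0.09 -1; 0 0 -0.6 0.0105 -0.0015 0.11 -1; 0 0 -0.6 0.0105 -0.0015 0.122 -1; 0 0 -0.6 0.0105 -0.0015 0.128 -1; 0 0 -0.6 0.0105 -0.0015 0.131 -1; 0 0 -0.6 0.0105 -0.0015 0.131 -1"
}}

```text
time: 27.88
position: [614.5, 289.6, 139.7]
tool_rot: [0.619, 0.785, 0.001, -0.0]
ft_force: [-0.2, -0.8, -1.9]
grip_width: 13.4
finger_force: 59.6
```

>>> {"fn": "jog_arm", "kwargs": {
  "moves": "0 0 0 0 0 0.001 -1; 0 0 0 0 0 0.002 -1; 0 0 0 0 0 0.003 -1; 0 0 0 0 0 0.003 -1"
}}

```text
time: 28.38
position: [614.2, 289.5, 136.2]
tool_rot: [0.619, 0.785, 0.001, -0.001]
ft_force: [0.2, -0.1, -2.0]
grip_width: 13.3
finger_force: 59.6
```

>>> {"fn": "jog_arm", "kwargs": {
  "moves": "0 0 0 0 0 0.001 -1; 0 0 0 0 0 0.0015 -1; 0 0 0 0 0 0.002 -1; 0 0 0 0 0 0.002 -1"
}}

```text
time: 28.88
position: [614.7, 289.6, 135.4]
tool_rot: [0.619, 0.785, 0.001, -0.0]
ft_force: [-0.7, -2.5, 6.0]
grip_width: 13.4
finger_force: 61.0
```

Contact is felt on the pad, so I let go and withdraw straight up.

>>> {"fn": "jog_arm", "kwargs": {
  "moves": "0 0 0 0 0 0 -0.6; 0 0 0 0 0 0 -0.2; 0 0 0 0 0 0 0.5; 0 0 0 0 0 0 1; 0 0 0 0 0 0 1; 0 0 0 0 0 0 1; 0 0 0 0 0 -0.02 1; 0 0 0 0 0 -0.05 1"
}}

```text
time: 29.88
position: [613.7, 289.1, 183.9]
tool_rot: [0.619, 0.785, -0.0, -0.001]
ft_force: [-0.7, 0.8, 0.5]
grip_width: 85.3
finger_force: 0.0
```

>>> {"fn": "jog_arm", "kwargs": {
  "moves": "0 0 0 0 0 -0.05 1; 0 0 0 0 0 -0.1 1; 0 0 0 0.03 0 -0.14 1; 0 0 0 0.06 0 -0.14 1; 0 0 0 0.06 0 -0.14 1"
}}

```text
time: 30.5
position: [598.6, 350.6, 324.8]
tool_rot: [0.618, 0.786, 0.001, -0.001]
ft_force: [0.2, -0.6, -0.8]
grip_width: 85.3
finger_force: 0.0
```

```bash
python3 - <<'E'
from h import *
s=read_state();print(s['time'],s['position'],s['grip_width'],s['ft_force'],s['qvel'].round(2))
a=camera('scene');b=camera('top')
see('scene',save='x.png')
K=cam('top')
h=cv2.cvtColor(b,cv2.COLOR_RGB2HSV);m=cv2.inRange(h,(8,105,70),(20,255,255))
for c in cv2.findContours(m,cv2.RETR_EXTERNAL,cv2.CHAIN_APPROX_NONE)[0]:
    (x,y),r=cv2.minEnclosingCircle(c);P=onz(K,(x,y),28)
    if np.linalg.norm(P[:2]-D[:2])<120: print('top ball',(x,y),r,(P-D).round())
v=np.hstack([cv2.resize(a[140:300,130:480],None,fx=2,fy=2)[:,:,::-1]])
w=cv2.resize(b[165:285,110:400],(700,290))[:,:,::-1]
cv2.imwrite('pics/fin.png',cv2.convertScaleAbs(np.vstack([v[:310],w]),alpha=1.4))
E
```

```text
30.5 [598.59891019 350.55014745 324.75788043] 85.33041638090543 [ 0.17941999 -0.55293351 -0.80955019] [0.04 0.01 0.04 0.02 0.01 0.   0.02]
scene ball (314, 219) 63.4 tray [36.  8.]
scene blue (326, 196) 3.7 tray [-43.  43.]
scene blue (310, 181) 3.8 tray [-97.   7.]
scene green (297, 193) 3.9 tray [-57. -29.]
scene green (311, 187) 4.0 tray [-74.   6.]
scoop handle tray [ 48. 334.] [600.3 347.1 324. ] [ 0.2 -1.   0.2]
top ball (345.9285583496094, 238.07142639160156) 7.231704235076904 [-47.  11.  28.]
top ball (338.25, 223.375) 14.429346084594727 [-4. 33. 28.]
```

View pics/fin.png

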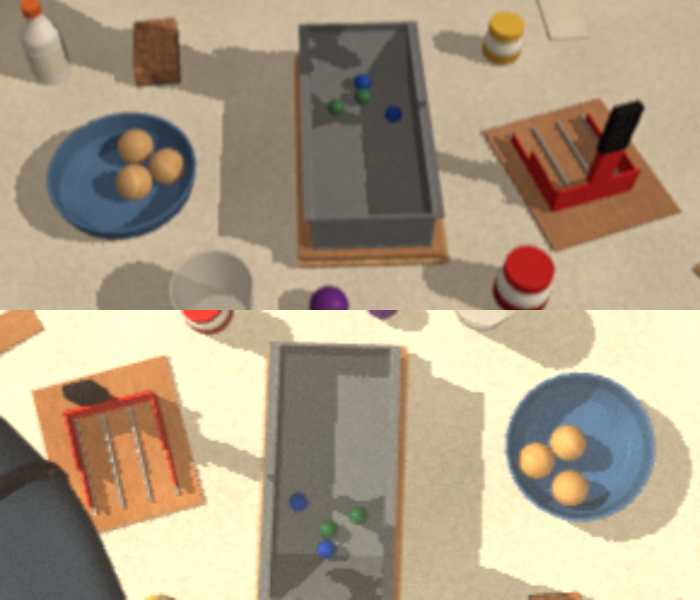

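The three balls lie in the dish, the four marbles are in the tray, the scoop stands upright on its pad, and the gripper is clear. I hand the job in.

```bash
python3 -c "
from bench import *
print(job_done())"
```

```text
the job is handed in; nothing more can be done
None
```

I handed the job in at about 30.5 s: in the last pictures all three wooden balls lay in the blue dish, the four marbles were in the tray and the scoop stood upright on its pad, released; the bench returned no verdict.

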